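# Slide the pattern card under the bead board's sprung clip

## Robot

A 6-joint arm with a two-finger parallel gripper is mounted at the origin on the work surface. World frame = base frame: x ahead of the robot, y to its left, z up, the work surface at z = 0. Lengths are in m, angles in rad, forces in N, time in s.
With the tool pointing down it reaches from about 0.35 to 0.85 m from the base axis. Payload 8.1 kg.
Tool frame: the origin (TCP) lies midway between the tips of the shut fingers; the grasp point (between the pads) lies grasp_offset behind it (grasp_offset is the distance from the TCP to the grasp point, in m); z points along the fingers, y is the direction in which the jaws open and shut (so a half turn about z gives the same grasp; the last joint's range is limited). The gripper opens to 93 mm and grips with 3 to 60 N. Pads are 15 mm wide; open, the fingers measure 128 mm over their backs; the gripper's body (75 mm by 188 mm) begins 65 mm behind the grasp point.
Start: joints at [1.072, 0.13, 1.488, -0, 1.523, -0.085], TCP at [0.241, 0.549, 0.219] pointing down, gripper open.
Joint ranges: [-2.96, 2.96], [-0.89, 2.26], [0.02, 2.5], [-1.34, 4.48], [0, 2.73], [-2.66, 2.66]. Speed limits (rad/s): [2.39, 2.39, 2.79, 3.14, 3.14, 3.14].

## Interface

Orientations are given as a unit quaternion [x, y, z, w].
In Python, from plant import get_state, capture, camera_model, hand_in, grasp_offset gives the robot as it stands.
- The arm moves only by the tool apply_moves, never from a script. Its argument "plan" is one flat list of numbers, 5 for each row, row after row: the opening, from 0 (shut) to 1 (fully open), then the shift along the tool's x, y, z in mm, then the turn about the tool's z in rad. In form: [gripper, tx, ty, tz, twist, gripper, tx, ty, tz, twist, ...]. A call has 1 to 5 rows; each row is the pose to reach, as a shift and turn from the pose commanded when the call began, along the tool's axes at that moment; what a row does not reach only later rows make up. A row lasts 1/10 s, in which the tool goes at most 50 mm and 8.59 degrees, less where a joint would pass 70% of its speed; a pose out of reach is approached as far as the arm can. A call with a gripper value outside its range is refused whole. The fingers move at their own pace and stop on an object; the grip force is fixed at half the most. Time passes only in rows, so rows that repeat a pose let the fingers close. It gives the time, the measured TCP pose, the force and the opening at its end, in the units of the state.
- get_state(): the state, without advancing time (a new reading comes with each control period).
- capture(name): name is "side" or "top"; returns the picture (400x640x3 uint8, red, green, blue); there is no depth.
- camera_model(name): a dict with "intrinsics" (3x3 intrinsics, pixels), "dist_coeffs" ([k1, k2, p1, p2, k3] as OpenCV has them; the pictures are not rectified), "origin" and "rotation" of the camera in the world. Camera axes: x right, y down, z forward; pixel columns grow to the right and rows downward; lengths in m; the calibration is good to about 2 mm. A picture is of the moment at which its call begins. camera_model takes no time and is no camera call.
- hand_in(): hands the job in, once; it reports no verdict.
The state is a dict: "time_s": time; "q": joint angles; "qd": joint speeds; "tau": joint torques, N m; "ee_pos": TCP position; "tcp_rot": TCP orientation; "ft_force": force on the tool from outside, world axes, zero at the start; "wrist_torque": the same for the moment, N m; "finger_gap": finger opening in m.
Only numpy, scipy, OpenCV 4.12 (cv2) and the standard library are available. Lean on these libraries where they do the work, as an engineer would, in place of code of your own. Each camera call takes 0.05 s, during which the arm holds its last target.

## Task

Pick up the long plywood pattern card and slide its bevelled end under the sprung clip of the bead board, using the card's own edge to raise the clip, until it bears firmly against the stop inside; leave it lying flat on the card bed, centred and straight, gripped by the clip. Work gently: do not ram the card, do not touch the clip with the gripper or arm, and leave everything else where it is.

Things in the scene. Friction and masses are not known exactly. Their poses are not given: they have to be found in the camera images.
- bead_board: Grey bead design board, fixed, 300 (x) x 220 (y) x 18 mm, origin at the centre of its underside, x towards the clip end, z up. On its centre line a raised grey strip (the card bed), 40 mm wide, 6 mm high, runs from x = -52 to +128 mm; its top is 24 mm above the table. A card laid on it overhangs it 5 mm on either side.
- mouth (a point): Point on the top of the card bed (24 mm above the table), on its centre line, right under the clip's lip; axes as the board's: the card goes in along +x. The shut lip is a rolled steel edge, a bar of 6 mm diameter and 60 mm long across the bed (along y), whose lowest line hangs 3 mm above the bed; there is no wider mouth, so only the thin end of the card fits below it, if it is kept down on the bed.
- stop_bar: The adjustable stop that the card's nose must meet, fixed where it was last set, 24 to 34 mm past the lip: a dark steel bar across the bed, 86 mm wide (y), 4 mm thick, 6 mm high, hidden under the clip but for its two ends, which carry ears 10 x 10 x 12 mm beside the clip. Origin on the top of the bed, on its centre line, at the face that the card meets; axes as the board's.
- clip: Steel spring clip flap of the board, 60 mm wide, origin on its hinge axis (50 mm past the lip, 12 mm above the bed, along y). It turns up about the hinge; its spring presses the lip down with about 3 N throughout; with friction, 8 to 15 N of push takes the bevel under it and some 6 N keeps the card sliding. A thumb tab slopes back from the hinge to 22 mm above it; hinge lugs stand at y = +-34.5 mm.
- long_card_mid (a point): Centre (half-way up) of the long pattern card: plywood, 150 (x) x 50 (y) x 5 mm, about 35 g, lying flat on the table, rows of small beads inlaid on its tail half, the nose half bare. x points along it to its bevelled end (nose), z up. The top bevels down over the last 14 mm, from 5 mm to 2 mm thick at the nose. Grip it across its 50 mm width, near the middle.
- nose (a point): Middle of the lower edge of the long card's bevelled end (75 mm from the middle), axes as the card's.
- short_card_mid (a point): Centre (half-way up) of another card of the same make, only 100 mm long; not to be used.
- jar_lid: Loose jar lid lying flat, 76 mm diameter, 9 mm high, origin under its centre. Leave alone.
- spool: Small wooden thread spool, standing, 44 mm diameter, 32 mm high, origin under its centre. Leave alone.
- bangle: Brass bangle, 66 mm diameter, 7 mm high, lying on the board's robot-side left corner, origin under its centre. Leave alone.
- pliers: Small pliers lying flat, about 95 x 55 mm, 11 mm high, origin at the pivot. Leave alone.
Not all that is in view belongs to the job. Leave any red or yellow look-alike of the part that bears long_card_mid alone.

How it is judged:
On the way, in this order (a step that is already met when the one before it is completed fails the run):
1. the long card is picked up clear of the table (height (world z) of long_card_mid above 0.03 m), for 0.2 s.
2. the card, under the clip, is pushed up against the stop until it bears on it (over 2 N) (contact force between long_card and stop_bar above 2 N and contact force between long_card and clip above 1 N), for 0.1 s.
At the end, for the whole second after the job is handed in: The long card lies flat on the card bed (tilt under 0.05 rad, nose within 2 mm of the bed's height), its nose within 3 mm of the stop and 8 mm of the centre line, straight within 0.1 rad, the clip pressing on it with more than 1 N, at rest and released (x of nose in the frame of stop_bar between -0.003 and 0.003 m and y of nose in the frame of stop_bar between -0.008 and 0.008 m and z of nose in the frame of stop_bar between -0.002 and 0.002 m and angle between the x axis of long_card_mid and the x axis of bead_board, either way round below 0.1 rad and angle between long_card_mid's own z axis and vertical below 0.05 rad and contact force between clip and long_card above 1 N and linear speed of long_card below 0.01 m/s); the robot touches nothing.
It fails at once if the card is rammed or pressed against the board, its stop or clip with more than 40 N (contact force between long_card and bead_board above 40 N or contact force between long_card and stop_bar above 40 N).
It fails at once if the gripper or arm touches the clip (contact force between any of the fingers, the arm and clip above 1 N).
It fails at once if another thing is moved by more than 20 mm (distance of any of short_card_mid, jar_lid, spool, bangle, pliers from where it was at the start of the episode above 0.02 m).
It also fails if it takes over 38 s, if anything falls off the work surface, if the arm or the gripper's body presses on something with over 40 N, if the wrist force passes 120 N, or if a joint passes its speed limit or range.

## Working session

There is one attempt and no reset: what is moved stays moved. The work goes in short steps, Python scripts to look and compute and a tool call to move; the robot and the scene stay as the last step left them, time stands still between calls to the robot, and variables do not carry over. Pictures are saved under pics/ and viewed, and the job is handed in when it is done.

Besides the shell and the picture viewer there is one more tool, called as name(argument=value, ...) on one line, values as JSON. apply_moves: Moves the arm, as the interface text tells. Its arguments: {"type":"object","properties":{"plan":{"type":"array","items":{"type":"number"}}},"required":["plan"]}

```bash
ls; mkdir -p pics; python3 - <<'E'
from plant import *
import cv2,json
s=get_state();print({k:s[k] for k in s}); 
print(grasp_offset)
for n in("side","top"):
    im=capture(n);cv2.imwrite(f"pics/{n}0.png",im[:,:,::-1]);m=camera_model(n);print(n,m)
E
```

```text
pics
{'time_s': 0.0, 'q': array([ 1.07159990e+00,  1.31161255e-01,  1.48926766e+00,  8.49510389e-06,
        1.52300176e+00, -8.54065541e-02]), 'qd': array([ 2.06409869e-03,  8.44432660e-04, -1.22187332e-03, -6.56650363e-05,
       -1.32967117e-03,  6.78708130e-04]), 'tau': array([ 1.99561502e-03, -5.59853196e+01, -4.91760206e+01,  7.67541351e-02,
        3.53098253e-02, -1.28710249e-04]), 'ee_pos': array([0.24095684, 0.54887071, 0.21759378]), 'tcp_rot': array([ 2.05422167e-01,  9.78673024e-01, -8.78806040e-04, -2.68881588e-04]), 'ft_force': array([ 0.41175735, -0.17273962, -0.00940805]), 'wrist_torque': array([-0.00767371, -0.03875415, -0.01201592]), 'finger_gap': 0.09286528776358809}
0.0188
side {'intrinsics': array([[371.44022222,   0.        , 325.12477237],
       [  0.        , 371.44022222, 203.56356671],
       [  0.        ,   0.        ,   1.        ]]), 'dist_coeffs': array([-0.03182049,  0.        ,  0.        ,  0.        ,  0.        ]), 'origin': array([0.40891026, 0.49845685, 0.67602881]), 'rotation': array([-0.09399142,  0.91768147, -0.38373429,  0.0421228 ])}
top {'intrinsics': array([[408.05729265,   0.        , 324.54558162],
       [  0.        , 408.05729265, 199.63255195],
       [  0.        ,   0.        ,   1.        ]]), 'dist_coeffs': array([-0.07441828,  0.        ,  0.        ,  0.        ,  0.        ]), 'origin': array([ 0.3614066 , -0.10810308,  1.11851789]), 'rotation': array([ 0.71017867, -0.69891971,  0.05608717, -0.06333821])}
```

View pics/side0.png

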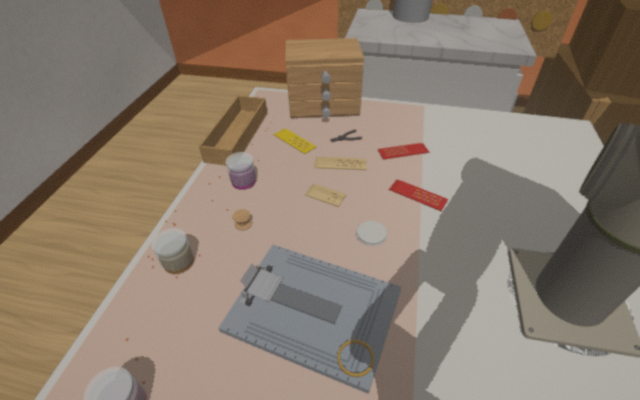

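View pics/top0.png

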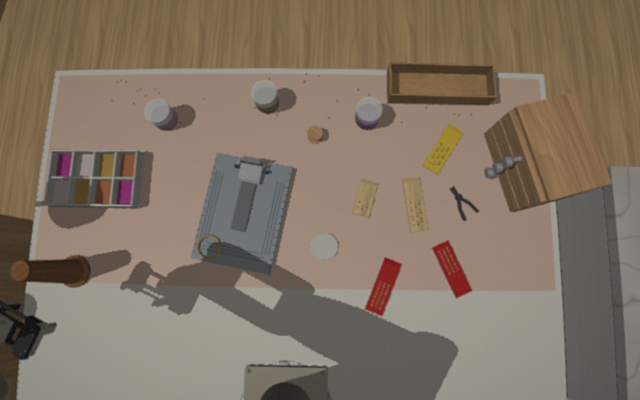

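Candidates in the top view are the plywood long card (415,205), the plywood short card (365,198), the yellow card (443,149), and red cards (383,287) and (452,269). The long plywood-coloured one at (415,205) fits, and I'll confirm it in an enlarged crop.

```bash
cat > h.py <<'E'
import numpy as np, cv2
from plant import *
from scipy.spatial.transform import Rotation as R
def ray(n,px):
    m=camera_model(n)
    p=cv2.undistortPoints(np.array(px,float).reshape(-1,1,2),m["intrinsics"],m["dist_coeffs"]).reshape(-1,2)
    d=np.c_[p,np.ones(len(p))]
    return m["origin"],R.from_quat(m["rotation"]).apply(d)
def onz(n,px,z):
    o,d=ray(n,px); return o+d*((z-o[2])/d[:,2])[:,None]
def proj(n,P):
    m=camera_model(n); r=R.from_quat(m["rotation"]).inv()
    P=r.apply(np.atleast_2d(P)-m["origin"])
    return cv2.projectPoints(P,np.zeros(3),np.zeros(3),m["intrinsics"],m["dist_coeffs"])[0].reshape(-1,2)
def crop(img,x0,y0,x1,y1,s,name):
    cv2.imwrite(name,cv2.resize(img[y0:y1,x0:x1],None,fx=s,fy=s,interpolation=cv2.INTER_CUBIC))
E
python3 - <<'E'
from h import *
t=cv2.imread("pics/top0.png");s=cv2.imread("pics/side0.png")
crop(t,345,165,445,245,7,"pics/c1.png");crop(s,295,145,385,215,7,"pics/c2.png")
crop(t,185,140,305,280,4,"pics/c3.png");crop(s,220,240,410,385,4,"pics/c4.png")
E
```

```text
(no output)
```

View pics/c1.png

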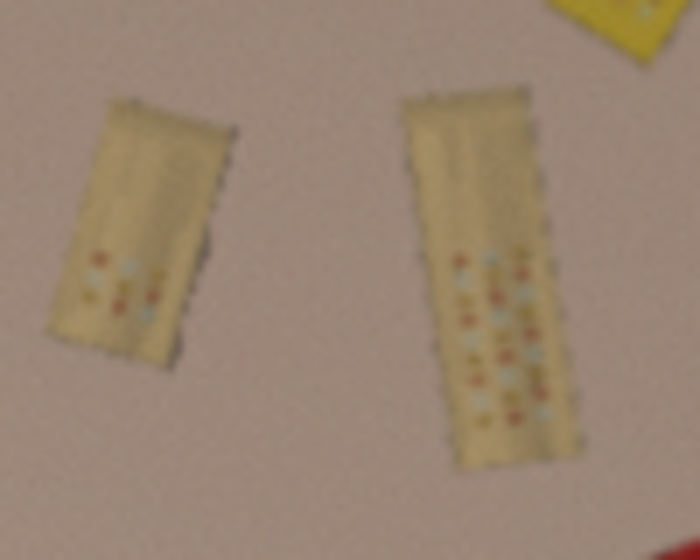

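View pics/c2.png

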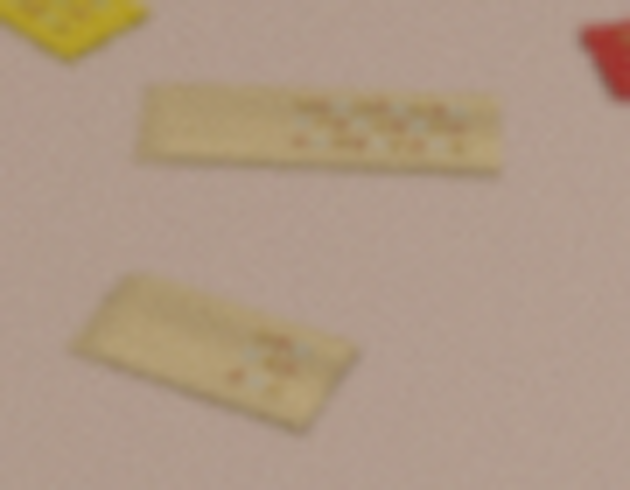

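View pics/c3.png

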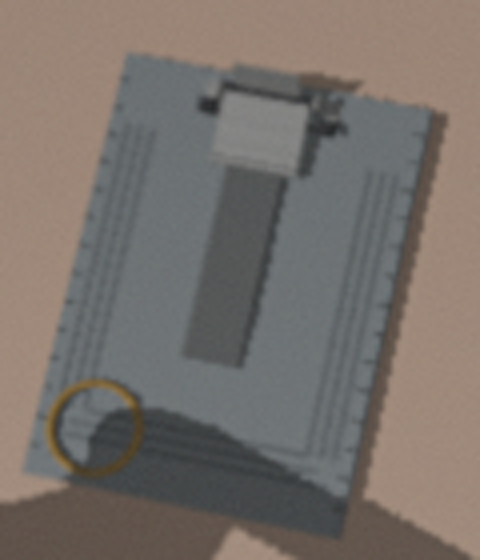

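View pics/c4.png

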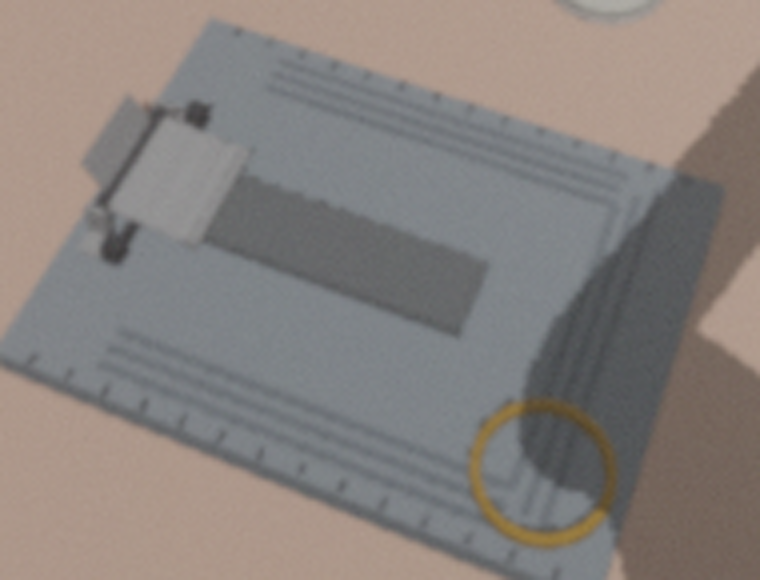

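The crops confirm it. The long plywood card (top view about 403..427 x 178..232) has beads on the lower half, so its nose is at the top, away from the robot (left in the side view). The short plywood card to its left is the one to leave. The board shows the bed strip at top (231..256, 182..231) and the clip at about (250,172). Next I measure these.

```bash
python3 - <<'E'
from h import *
t=cv2.imread("pics/top0.png");s=cv2.imread("pics/side0.png")
def cardmask(im,x0,y0,x1,y1):
    lab=cv2.cvtColor(im,cv2.COLOR_BGR2LAB).astype(int); hsv=cv2.cvtColor(im,cv2.COLOR_BGR2HSV)
    sub=lab[y0:y1,x0:x1]; bg=np.median(sub.reshape(-1,3),0)
    m=np.zeros(im.shape[:2],np.uint8); m[y0:y1,x0:x1]=(sub[:,:,2]-bg[2]>7)*255
    m=cv2.morphologyEx(m,cv2.MORPH_CLOSE,np.ones((7,7)))
    c=max(cv2.findContours(m,cv2.RETR_EXTERNAL,cv2.CHAIN_APPROX_NONE)[0],key=cv2.contourArea)
    return c
for n,im,b in(("top",t,(396,168,434,240)),("side",s,(305,150,378,176))):
    c=cardmask(im,*b).reshape(-1,2)
    # contour at z=0.005 plane in world, minAreaRect mm
    W=onz(n,c,0.004)[:,:2]*1000
    r=cv2.minAreaRect(W.astype(np.float32)); print(n,"rect",r)
# board corners by eye, crops
px=np.array([[129,54],[443,108],[340,538],[24,472]])/4+[185,140]
P=onz("top",px-.4,0.018)*1000;print("board top view",P[:,:2].round(1))
print(np.linalg.norm(np.diff(np.vstack([P,P[:1]]),axis=0),axis=1), P.mean(0))
pxs=np.array([[211,18],[722,186],[610,580],[0,352]])/4+[220,240]
Q=onz("side",pxs-.4,0.018)*1000;print("side",Q[:,:2].round(1))
print(np.linalg.norm(np.diff(np.vstack([Q,Q[:1]]),axis=0),axis=1), Q.mean(0))
# bed
px=np.array([[182,357],[243,367],[288,178],[225,167]])/4+[185,140]
P=onz("top",px-.4,0.024)*1000;print("bed top",P[:,:2].round(1))
px=np.array([[488,262],[461,336],[204,241],[246,175]])/4+[220,240]
P=onz("side",px-.4,0.024)*1000;print("bed side",P[:,:2].round(1))
for nm,px in(("lid",(324,246)),("spool",(315,134)),("bangle",(209,246)),("short",(365,198))): print(nm,onz("top",px,.008)[0])
E
```

```text
top rect ((542.9168090820312, -345.046142578125), (147.17645263671875, 48.61771774291992), 8.014880180358887)
side rect ((544.43505859375, -341.91143798828125), (145.0389404296875, 51.61931228637695), 7.420236110687256)
board top view [[677.5 210.2]
 [641.1 -12.5]
 [345.6  47.9]
 [384.7 264.4]]
[225.65887338 301.63880824 219.97136605 297.78961878] [512.1871307  127.50562679  18.        ]
side [[639.8  -1.7]
 [347.9  52.1]
 [381.2 258.1]
 [676.5 213.7]]
[296.83543628 208.71634469 298.5593957  218.47576604] [511.35117354 130.54450786  18.        ]
bed top [[464.1 158.9]
 [458.1 117. ]
 [588.7  92.2]
 [595.8 136.3]]
bed side [[458.  122.8]
 [463.6 163.9]
 [598.  139.9]
 [588.6  98.7]]
lid [ 0.42338048 -0.09573147  0.008     ]
spool [ 0.73992376 -0.06474807  0.008     ]
bangle [0.41750988 0.21866216 0.008     ]
short [ 0.557184   -0.20674505  0.008     ]
```

```bash
cat >> h.py <<'E'
def togo(P,yaw_y=None):
    """shift (mm) in tool axes to world P; twist so that tool y points along world angle yaw_y (deg, mod 180)"""
    s=get_state(); r=R.from_quat(s["tcp_rot"]); d=r.inv().apply(np.array(P)-s["ee_pos"])*1000
    Y=r.as_matrix()[:,1]; a=np.degrees(np.arctan2(Y[1],Y[0])); tw=None
    if yaw_y is not None: tw=-np.radians((yaw_y-a+90)%180-90)
    print("t",round(s["time_s"],2),"tcp",s["ee_pos"].round(4),"yang",round(a,2),"shift",d.round(1),"twist",tw,"F",s["ft_force"].round(1),"gap",round(s["finger_gap"],4))
E
python3 - <<'E'
from h import *
y=np.radians(7.7);P=np.array([.5437-.005*np.cos(y),-.3435-.005*np.sin(y),.08])
togo(P,97.7)
E
```

```text
t 0.1 tcp [0.241  0.5489 0.2177] yang 66.29 shift [-631.7 -697.8  138.8] twist -0.5481503997578946 F [-0.  -1.  -0.1] gap 0.0931
```

apply_moves(plan=[1,-631,-697,68,0,1,-631,-697,68,0,1,-631,-697,68,0,1,-631,-697,68,0,1,-631,-697,68,0])

```text
time_s: 0.6
ee_pos: [0.3201, 0.3109, 0.2]
tcp_rot: [0.205, 0.979, -0.0, -0.0]
ft_force: [1.2, 0.5, 0.5]
finger_gap: 0.0932
```

apply_moves(plan=[1,-464,-513,50,0,1,-464,-513,50,0,1,-464,-513,50,0,1,-464,-513,50,0,1,-464,-513,50,0])

```text
time_s: 1.1
ee_pos: [0.3989, 0.0743, 0.1824]
tcp_rot: [0.205, 0.979, 0.0, 0.0]
ft_force: [2.1, 1.1, 0.8]
finger_gap: 0.0926
```

```bash
python3 - <<'E'
from h import *
y=np.radians(7.7);P=np.array([.5437-.005*np.cos(y),-.3435-.005*np.sin(y),.08])
togo(P,97.7); print(get_state()["q"])
E
```

```text
t 1.1 tcp [0.3989 0.0743 0.1824] yang 66.3 shift [-296.2 -327.   102.4] twist -0.5480420916518233 F [2.1 1.1 0.8] gap 0.0926
[ 5.75687233e-02 -4.06260262e-01  2.04192084e+00  7.30681843e-05
  1.50550515e+00 -1.09958057e+00]
```

apply_moves(plan=[1,-296,-327,60,0,1,-296,-327,60,0,1,-296,-327,60,0,1,-296,-327,60,0,1,-296,-327,60,0])

```text
time_s: 1.6
ee_pos: [0.4773, -0.1609, 0.1483]
tcp_rot: [0.206, 0.979, 0.0, -0.0]
ft_force: [1.0, 0.6, 0.5]
finger_gap: 0.093
```

```bash
python3 - <<'E'
from h import *
y=np.radians(7.7);P=np.array([.5437-.005*np.cos(y),-.3435-.005*np.sin(y),.08])
togo(P,97.7); print(get_state()["q"])
E
```

```text
t 1.6 tcp [ 0.4773 -0.1609  0.1483] yang 66.26 shift [-130.  -143.1   68.3] twist -0.5486802107578163 F [1.  0.6 0.5] gap 0.093
[-4.27054862e-01 -8.72987378e-02  1.83876504e+00  1.66613133e-04
  1.39029054e+00 -1.58359127e+00]
```

apply_moves(plan=[1,-128,-141,66,-0.548,1,-128,-141,66,-0.548,1,-128,-141,66,-0.548,1,-128,-141,66,-0.548,1,-128,-141,66,-0.548])

```text
time_s: 2.1
ee_pos: [0.5354, -0.3425, 0.0766]
tcp_rot: [-0.067, 0.998, 0.002, -0.003]
ft_force: [0.0, 0.6, -0.7]
finger_gap: 0.0929
```

```bash
python3 - <<'E'
from h import *
y=np.radians(7.7);P=np.array([.5437-.005*np.cos(y),-.3435-.005*np.sin(y),.08])
for n in("side","top"): cv2.imwrite(f"pics/{n}1.png",capture(n)[:,:,::-1])
t=cv2.imread("pics/top1.png");s=cv2.imread("pics/side1.png")
a=cv2.resize(t[150:270,340:500],(800,600));cv2.imwrite("pics/d1.png",a)
a=cv2.resize(s[90:240,260:460],(800,600));cv2.imwrite("pics/d2.png",a)
togo(P,97.7); print(get_state()["q"])
E
```

```text
t 2.2 tcp [ 0.5365 -0.3394  0.0804] yang 97.54 shift [-1.6 -5.   0.4] twist -0.0027929267283907763 F [ 1.  -0.3  1. ] gap 0.0926
[-6.44936303e-01  3.27151162e-01  1.51900352e+00  2.25394991e-04
  1.29963407e+00 -2.34739528e+00]
```

View pics/d1.png

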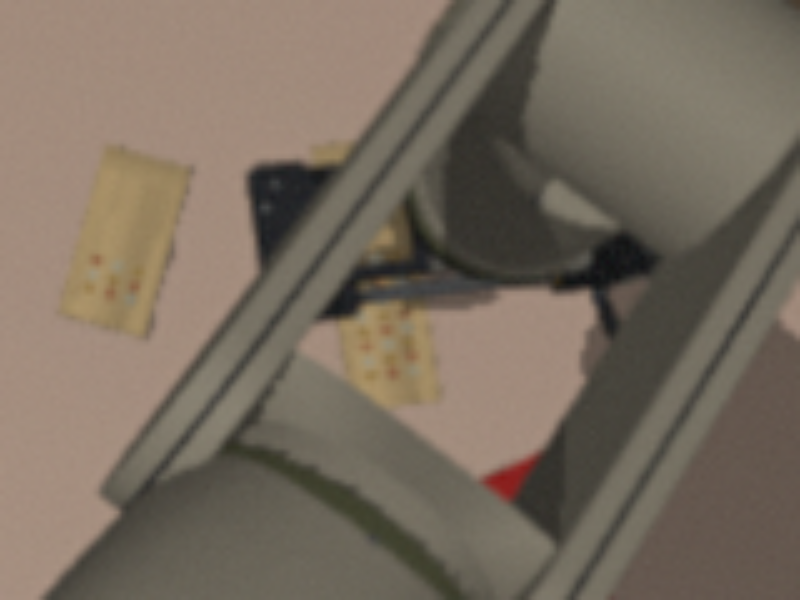

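View pics/d2.png

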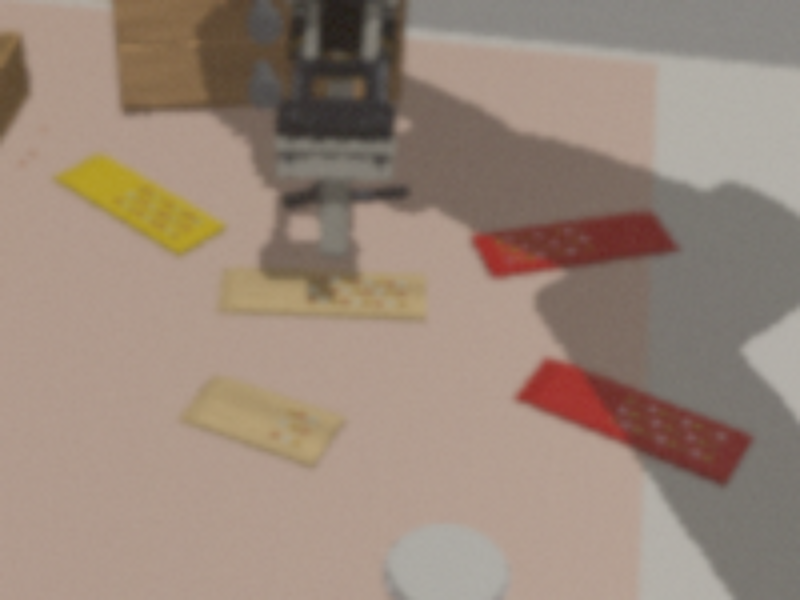

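The side crop shows the near finger above the card's middle, at about (335,240) in the crop. The jaws straddle the card and nothing else lies under the fingers.

apply_moves(plan=[1,-1.5,-4,0,0,1,-1.5,-4,40,0,1,-1.5,-4,65,0,1,-1.5,-4,65,0])

```text
time_s: 2.6
ee_pos: [0.5378, -0.3401, 0.0152]
tcp_rot: [-0.068, 0.998, 0.002, -0.002]
ft_force: [-0.7, 0.9, -0.6]
finger_gap: 0.093
```

```bash
python3 - <<'E'
from h import *
y=np.radians(7.7);P=np.array([.5437-.005*np.cos(y),-.3435-.005*np.sin(y),.002])
s=capture("side")[:,:,::-1]
a=cv2.resize(s[130:200,290:390],(800,560),interpolation=2);cv2.imwrite("pics/e2.png",a)
togo(P,97.7)
E
```

```text
t 2.65 tcp [ 0.5391 -0.3412  0.0176] yang 97.74 shift [ 0.7 -2.9 15.6] twist 0.0007604020849522944 F [-0.3 -0.5  0.1] gap 0.0932
```

View pics/e2.png

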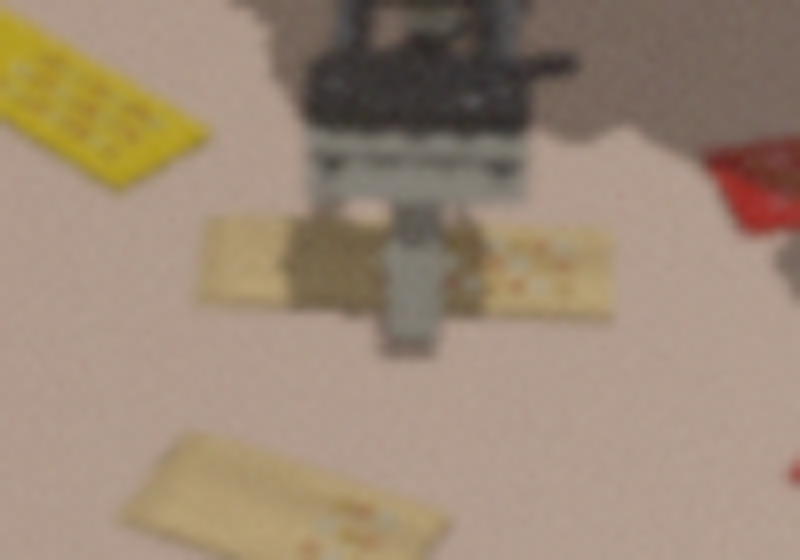

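apply_moves(plan=[1,0,-2,8,0,1,0,-2,12,0,1,0,-2,12,0,1,0,-2,12,0])

```text
time_s: 3.05
ee_pos: [0.5405, -0.3453, 0.0067]
tcp_rot: [-0.067, 0.998, -0.0, 0.0]
ft_force: [-0.0, 0.2, -0.7]
finger_gap: 0.0929
```

apply_moves(plan=[1,0,0,1,0])

```text
time_s: 3.15
ee_pos: [0.5406, -0.3454, 0.0057]
tcp_rot: [-0.067, 0.998, -0.0, 0.0]
ft_force: [0.2, -0.6, -0.2]
finger_gap: 0.0929
```

apply_moves(plan=[1,0,0,1,0])

```text
time_s: 3.25
ee_pos: [0.5403, -0.3453, 0.0042]
tcp_rot: [-0.067, 0.998, -0.0, 0.0]
ft_force: [-0.4, -0.1, 0.3]
finger_gap: 0.0929
```

apply_moves(plan=[1,0,0,0.5,0])

```text
time_s: 3.35
ee_pos: [0.5401, -0.3451, 0.0033]
tcp_rot: [-0.067, 0.998, 0.0, -0.0]
ft_force: [-0.4, 0.4, 0.0]
finger_gap: 0.0929
```

Readings are consistent, with low noise. I go 1.5 mm lower and close.

apply_moves(plan=[1,0,0,1.5,0,1,0,0,1.5,0,0.4,0,0,1.5,0,0.4,0,0,1.5,0,0.4,0,0,1.5,0])

```text
time_s: 3.85
ee_pos: [0.5401, -0.3451, 0.0019]
tcp_rot: [-0.067, 0.998, -0.0, 0.0]
ft_force: [0.7, -0.5, -0.4]
finger_gap: 0.0736
```

apply_moves(plan=[0.4,0,0,0,0,0.4,0,0,0,0,0.4,0,0,0,0])

```text
time_s: 4.15
ee_pos: [0.5401, -0.3451, 0.0019]
tcp_rot: [-0.067, 0.998, -0.0, 0.0]
ft_force: [-0.4, 0.2, 1.3]
finger_gap: 0.0497
```

apply_moves(plan=[0.3,0,0,0,0,0.3,0,0,0,0,0.3,0,0,-15,0,0.3,0,0,-50,0,0.3,0,0,-78,0])

```text
time_s: 4.65
ee_pos: [0.5402, -0.3451, 0.0821]
tcp_rot: [-0.067, 0.998, -0.0, 0.0]
ft_force: [0.7, -0.4, -0.1]
finger_gap: 0.0491
```

apply_moves(plan=[0.3,0,0,0,0,0.3,0,0,0,0])

```text
time_s: 4.85
ee_pos: [0.541, -0.3457, 0.0819]
tcp_rot: [-0.067, 0.998, -0.001, 0.001]
ft_force: [-0.8, 0.6, -0.4]
finger_gap: 0.0491
```

```bash
python3 - <<'E'
from h import *
s=capture("side")[:,:,::-1]
cv2.imwrite("pics/s3.png",s)
a=cv2.resize(s[80:210,240:400],(800,650//13*12),interpolation=2);cv2.imwrite("pics/f2.png",cv2.resize(s[90:200,260:400],(764,600),interpolation=2))
togo([.54,-.345,.09],97.7)
E
```

```text
t 4.9 tcp [ 0.54   -0.345   0.0802] yang 97.69 shift [ 0.   0.  -9.8] twist -0.0002357691767754747 F [-1.2 -0.1 -0.8] gap 0.0492
```

View pics/f2.png

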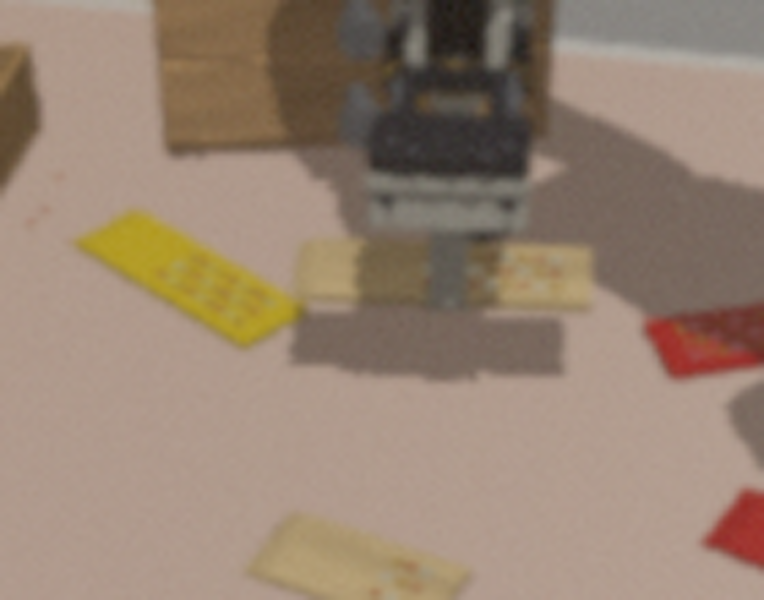

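The card is held and level, with the finger at its middle. Now I travel to a staging pose above the bed with the nose about 25 mm short of the lip.

```bash
cat >> h.py <<'E'
BY=np.radians(-10.3); BC=np.array([.5118,.129])
bx=np.array([np.cos(BY),np.sin(BY)]); by=np.array([-np.sin(BY),np.cos(BY)])
def b2w(x,y,z): return np.r_[BC+x*bx+y*by,z]
def w2b(P): P=np.atleast_2d(P); d=P[:,:2]-BC; return np.c_[d@bx,d@by]
E
python3 - <<'E'
from h import *
togo(b2w(-.020,0,.085),79.7)
E
```

```text
t 4.9 tcp [ 0.54   -0.345   0.0802] yang 97.69 shift [-16.4 479.7  -4.9] twist 0.31392349618220383 F [-1.2 -0.1 -0.8] gap 0.0492
```

apply_moves(plan=[0.3,-1,30,-5,0,0.3,-3,70,-5,0,0.3,-4,115,-5,0,0.3,-6,160,-5,0,0.3,-7,205,-5,0])

```text
time_s: 5.4
ee_pos: [0.5179, -0.1389, 0.0832]
tcp_rot: [-0.067, 0.998, 0.001, -0.001]
ft_force: [0.9, 0.3, -0.9]
finger_gap: 0.0493
```

apply_moves(plan=[0.3,-2,45,0,0,0.3,-3,90,0,0,0.3,-5,135,0,0,0.3,-6,180,0,0,0.3,-8,215,0,0])

```text
time_s: 5.9
ee_pos: [0.4967, 0.0755, 0.0834]
tcp_rot: [-0.067, 0.998, 0.0, -0.001]
ft_force: [0.7, 0.6, -0.1]
finger_gap: 0.0489
```

```bash
python3 - <<'E'
from h import *
togo(b2w(-.020,0,.085),79.7)
E
```

```text
t 5.9 tcp [0.4967 0.0755 0.0834] yang 97.73 shift [-3.1 57.2 -1.6] twist 0.3147373428109912 F [ 0.7  0.6 -0.1] gap 0.0489
```

apply_moves(plan=[0.3,-1,25,0,0.1,0.3,-3,45,0,0.2,0.3,-3,57,0,0.314,0.3,-3,57,0,0.314,0.3,-3,57,0,0.314])

```text
time_s: 6.4
ee_pos: [0.4932, 0.1297, 0.0838]
tcp_rot: [0.088, 0.996, -0.0, -0.001]
ft_force: [0.8, -0.7, -0.8]
finger_gap: 0.0488
```

```bash
python3 - <<'E'
from h import *
for n in("side","top"): cv2.imwrite(f"pics/{n}4.png",capture(n)[:,:,::-1])
t=cv2.imread("pics/top4.png");s=cv2.imread("pics/side4.png")
crop(t,185,140,305,280,4,"pics/g1.png");crop(s,220,240,410,385,4,"pics/g2.png")
togo(b2w(-.020,0,.042),79.7);print(get_state()["q"])
E
```

```text
t 6.5 tcp [0.4937 0.1292 0.0843] yang 79.81 shift [ 2.1  3.  42.3] twist 0.0019988903059509297 F [-0.   0.3 -0.2] gap 0.049
[ 1.55764488e-01 -2.36003579e-03  1.87920176e+00 -3.13162952e-04
  1.26593812e+00 -1.23716730e+00]
```

View pics/g1.png

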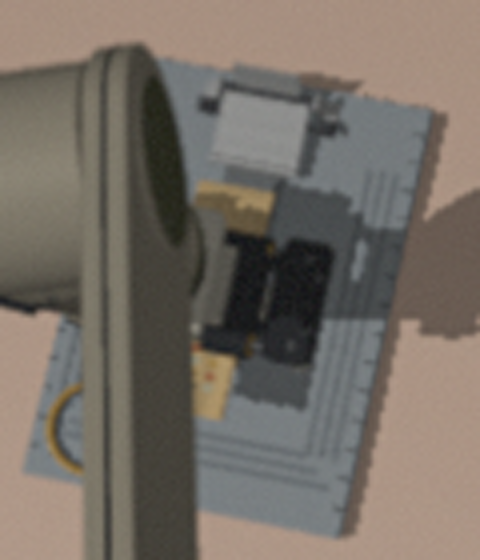

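View pics/g2.png

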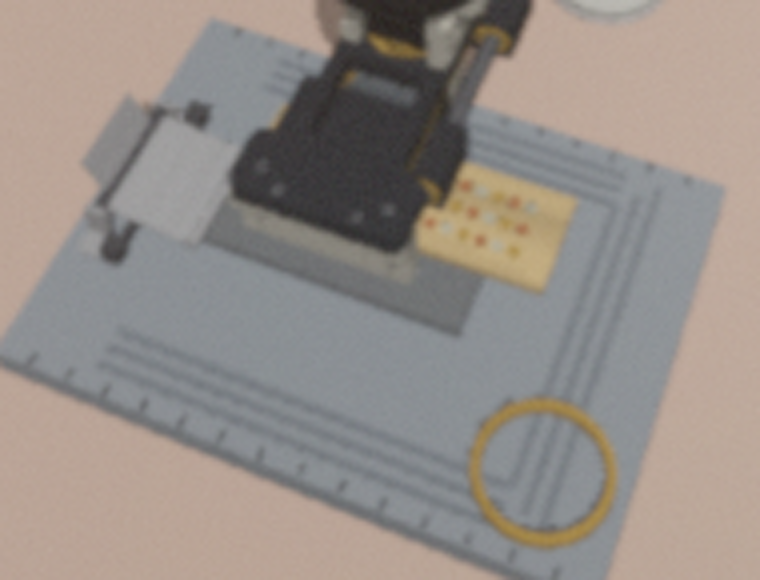

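```bash
python3 - <<'E'
from h import *
tp=np.array([[197,181],[274,190],[225,420]])/4+[185,140]-.4
P=onz("top",tp[:2],.0843);Q=onz("top",tp[2:],.0873)
print("top nose corners b",w2b(P)*1000,"tail R",w2b(Q)*1000)
sp=np.array([[577,198],[543,288],[466,161]])/4+[220,240]-.4
print("side tail",w2b(onz("side",sp,.0873))*1000)
print("bed ctr top",w2b(np.array([[.4611,.138],[.5923,.1142]]))*1000,"side",w2b(np.array([[.4608,.1434],[.5933,.1193]]))*1000)
print("tcp",w2b(get_state()["ee_pos"])*1000)
E
```

```text
top nose corners b [[ 58.43728847  22.51091445]
 [ 62.3283484  -28.33485187]] tail R [[-88.89753865 -31.51031992]]
side tail [[-89.48141341 -26.66570999]
 [-89.77230241  22.28296118]
 [-35.13791614 -26.44718682]]
bed ctr top [[-51.49219136  -0.21030696]
 [ 81.84901834  -0.16792024]] side [[-52.75288883   5.04903158]
 [ 81.92101208   5.02869566]]
tcp [[-17.82021134  -2.9869761 ]]
```

Tail corners in the side view (577,198), (543,288) and nose corners in the top view (197,181), (274,190) put the card 3 mm to the right of the bed line. The two cameras disagree by about 5 mm on the bed's y. The top camera matched the grasp truth within 1 mm, so I trust it. I shift +3 mm, lower, and compare again near bed height.

apply_moves(plan=[0.3,0,3,20,0,0.3,0,3,45,0,0.3,0,3,52,0,0.3,0,3,52,0,0.3,0,3,52,0])

```text
time_s: 7.0
ee_pos: [0.4951, 0.1327, 0.0336]
tcp_rot: [0.09, 0.996, 0.0, 0.0]
ft_force: [-0.2, 0.5, -0.1]
finger_gap: 0.0492
```

```bash
python3 - <<'E'
from h import *
for n in("side","top"): cv2.imwrite(f"pics/{n}5.png",capture(n)[:,:,::-1])
t=cv2.imread("pics/top5.png");s=cv2.imread("pics/side5.png")
crop(t,215,150,275,260,5,"pics/h1.png");crop(s,220,250,380,350,5,"pics/h2.png")
togo(b2w(-.020,0,.026),79.7)
E
```

```text
t 7.1 tcp [0.4958 0.133  0.0343] yang 79.7 shift [ 3.5 -1.1  8.3] twist -2.522073862461048e-05 F [ 0.8 -0.3  0.1] gap 0.0491
```

View pics/h1.png

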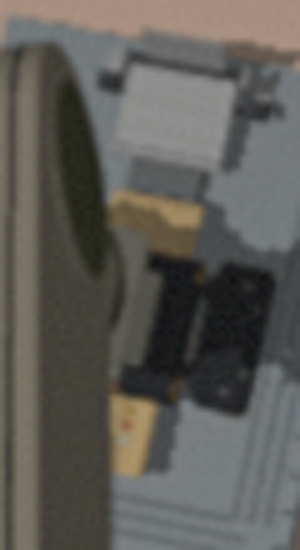

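View pics/h2.png

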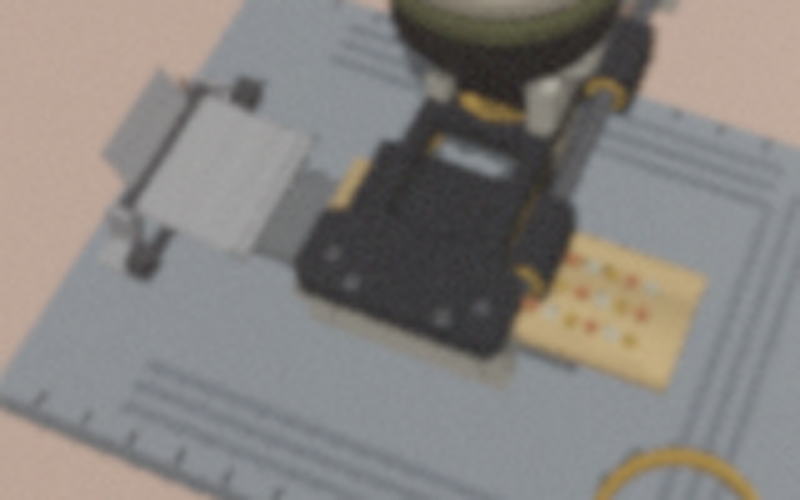

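```bash
python3 - <<'E'
from h import *
tp=np.array([[108,195],[206,204],[137,474],[158,400]])/5+[215,150]-.4
print("top nose corners b",w2b(onz("top",tp[:2],.0345))*1000,"tail R",w2b(onz("top",tp[2:],.0375))*1000)
bp=np.array([[131,180],[206,180],[131,190]])/5+[215,150]-.4
print("top bed edges",w2b(onz("top",bp,.024))*1000)
sp=np.array([[707,276],[666,388],[575,233],[513,337]])/5+[220,250]-.4
print("side tail",w2b(onz("side",sp,.0375))*1000)
bp=np.array([[578,369],[524,350],[310,172],[250,252]])/5+[220,250]-.4
print("side bed edges",w2b(onz("side",bp,.024))*1000)
print("tcp",w2b(get_state()["ee_pos"])*1000)
E
```

```text
top nose corners b [[ 57.43058317  27.35296609]
 [ 62.92387313 -26.46674851]] tail R [[-86.96707276 -23.36317681]
 [-46.3641437  -25.52960312]]
top bed edges [[ 69.66019368  19.56074467]
 [ 77.65441089 -21.19583519]
 [ 64.19533195  18.26855115]]
side tail [[-88.61380358 -22.74626351]
 [-89.12944021  26.71106654]
 [-34.75405041 -21.44250804]
 [-29.22017923  28.75137578]]
side bed edges [[-54.11807847  25.10352876]
 [-32.24997499  25.49838908]
 [ 79.31657321 -15.10680358]
 [ 84.5855254   27.1875523 ]]
tcp [[-16.49985327   1.06038651]]
```

Bed and card centre lines agree within about 1.2 mm (top) and 2.5 mm (side, opposite sign), so the card is centred well within 8 mm. I lower to touch the bed.

apply_moves(plan=[0.3,0,0,4,0,0.3,0,0,7,0,0.3,0,0,7,0,0.3,0,0,7,0])

```text
time_s: 7.5
ee_pos: [0.4946, 0.1331, 0.0259]
tcp_rot: [0.09, 0.996, -0.0, -0.0]
ft_force: [0.7, -0.5, 0.5]
finger_gap: 0.0489
```

apply_moves(plan=[0.3,0,0,0.5,0,0.3,0,0,0.5,0])

```text
time_s: 7.7
ee_pos: [0.4946, 0.133, 0.0258]
tcp_rot: [0.09, 0.996, -0.0, -0.0]
ft_force: [-2.5, -0.2, 5.0]
finger_gap: 0.0491
```

apply_moves(plan=[0.3,0,0,0.5,0,0.3,0,0,0.5,0])

```text
time_s: 7.9
ee_pos: [0.4946, 0.1331, 0.0258]
tcp_rot: [0.09, 0.996, -0.0, -0.0]
ft_force: [-4.9, -0.9, 9.5]
finger_gap: 0.0491
```

The bed is felt at TCP z 0.0258, at about 10 N/mm. I ease the press and slide forward.

apply_moves(plan=[0.3,0,0,-0.5,0,0.3,-4,0,-0.5,0,0.3,-8,0,-0.5,0,0.3,-12,0,-0.5,0,0.3,-15,0,-0.5,0])

```text
time_s: 8.4
ee_pos: [0.5092, 0.1306, 0.0258]
tcp_rot: [0.09, 0.996, 0.0, -0.0]
ft_force: [-5.2, 0.5, 9.1]
finger_gap: 0.049
```

apply_moves(plan=[0.3,-1,0,0,0,0.3,-2,0,0,0,0.3,-3,0,0,0])

```text
time_s: 8.7
ee_pos: [0.5119, 0.1302, 0.0258]
tcp_rot: [0.09, 0.996, 0.0, -0.001]
ft_force: [-5.3, 1.7, 8.5]
finger_gap: 0.0493
```

apply_moves(plan=[0.3,0,0,-0.4,0,0.3,-1,0,-0.4,0,0.3,-2,0,-0.4,0])

```text
time_s: 9.0
ee_pos: [0.5142, 0.1295, 0.0258]
tcp_rot: [0.09, 0.996, 0.0, -0.0]
ft_force: [-1.8, 0.7, 4.2]
finger_gap: 0.0494
```

apply_moves(plan=[0.3,-1,0,0,0,0.3,-2,0,0,0,0.3,-2,0,0,0])

```text
time_s: 9.3
ee_pos: [0.5165, 0.1291, 0.0258]
tcp_rot: [0.09, 0.996, 0.0, 0.0]
ft_force: [-1.9, 2.1, 4.8]
finger_gap: 0.0494
```

apply_moves(plan=[0.3,-1,0,0,0,0.3,-2,0,0,0,0.3,-3,0,0,0,0.3,-4,0,0,0])

```text
time_s: 9.7
ee_pos: [0.5201, 0.1284, 0.0258]
tcp_rot: [0.09, 0.996, -0.0, -0.0]
ft_force: [-3.6, 0.8, 4.8]
finger_gap: 0.0492
```

apply_moves(plan=[0.3,-1,0,0,0,0.3,-2,0,0,0,0.3,-3,0,0,0])

```text
time_s: 10.0
ee_pos: [0.523, 0.1279, 0.0258]
tcp_rot: [0.09, 0.996, 0.0, -0.0]
ft_force: [-6.9, 1.2, 7.9]
finger_gap: 0.0492
```

```bash
python3 - <<'E'
from h import *
for n in("side","top"): cv2.imwrite(f"pics/{n}6.png",capture(n)[:,:,::-1])
t=cv2.imread("pics/top6.png");s=cv2.imread("pics/side6.png")
a=cv2.resize(t[150:250,205:285],None,fx=5,fy=5,interpolation=2);b=cv2.resize(s[250:350,220:300],None,fx=5,fy=5,interpolation=2)
cv2.imwrite("pics/i1.png",np.hstack([a,b]))
togo(b2w(.03,0,.026),79.7);print(w2b(get_state()["ee_pos"])*1000, get_state()["wrist_torque"])
E
```

```text
t 10.1 tcp [0.5229 0.1279 0.0258] yang 79.7 shift [-18.8  -0.9  -0.2] twist -3.109569551127729e-05 F [-4.3  0.7  6.3] gap 0.0491
[[11.16021033  0.88825122]] [0.15655425 0.82678948 0.01172802]
```

View pics/i1.png

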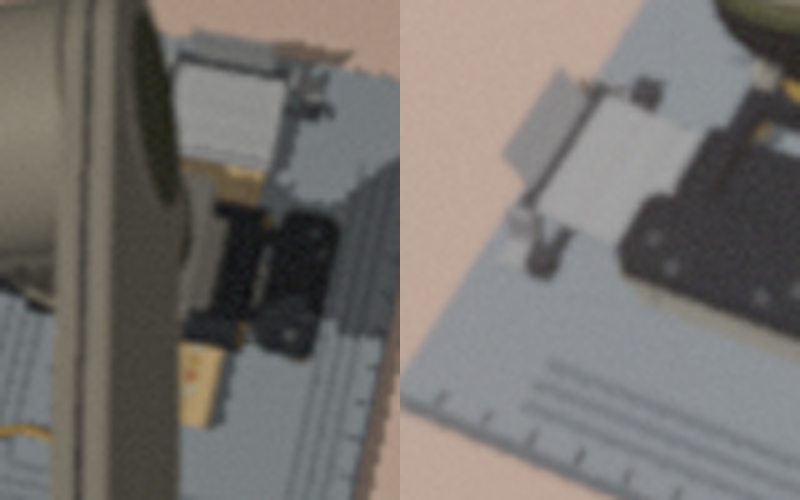

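The nose is entering under the lip (top crop about (265,165)), forces are modest, and the card is straight and centred to the clip. I continue at 1 mm per row.

apply_moves(plan=[0.3,-1,0,0,0,0.3,-2,0,0,0,0.3,-3,0,0,0])

```text
time_s: 10.4
ee_pos: [0.5236, 0.1278, 0.0257]
tcp_rot: [0.09, 0.996, -0.0, -0.003]
ft_force: [-17.8, 1.5, 19.5]
finger_gap: 0.0493
```

apply_moves(plan=[0.3,-1,0,0,0,0.3,-2,0,0,0,0.3,-3,0,0,0])

```text
time_s: 10.7
ee_pos: [0.5262, 0.1274, 0.0257]
tcp_rot: [0.09, 0.996, 0.0, -0.003]
ft_force: [-18.0, 2.4, 18.0]
finger_gap: 0.0488
```

apply_moves(plan=[0.3,-1,0,0,0,0.3,-2,0,0,0,0.3,-3,0,0,0])

```text
time_s: 11.0
ee_pos: [0.5292, 0.1269, 0.0257]
tcp_rot: [0.09, 0.996, 0.0, -0.003]
ft_force: [-17.0, 2.2, 17.8]
finger_gap: 0.049
```

apply_moves(plan=[0.3,0,0,-0.5,0,0.3,-1,0,-0.5,0,0.3,-2,0,-0.5,0])

```text
time_s: 11.3
ee_pos: [0.5315, 0.1264, 0.0258]
tcp_rot: [0.09, 0.996, -0.0, -0.003]
ft_force: [-13.4, 2.6, 11.9]
finger_gap: 0.0492
```

```bash
python3 - <<'E'
from h import *
for n in("side","top"): cv2.imwrite(f"pics/{n}7.png",capture(n)[:,:,::-1])
t=cv2.imread("pics/top7.png");s=cv2.imread("pics/side7.png")
a=cv2.resize(t[150:250,205:285],None,fx=5,fy=5,interpolation=2);b=cv2.resize(s[250:350,270:350],None,fx=5,fy=5,interpolation=2)
cv2.imwrite("pics/j1.png",np.hstack([a,b]))
togo(b2w(.03,0,.026),79.7);print(w2b(get_state()["ee_pos"])*1000, get_state()["wrist_torque"])
E
```

```text
t 11.4 tcp [0.5317 0.1264 0.0258] yang 79.71 shift [-10.   -1.   -0.3] twist 0.00024500361003680524 F [-13.1   2.7  11.7] gap 0.0488
[[20.04789086  0.96197305]] [0.49211234 2.27768615 0.00920771]
```

View pics/j1.png

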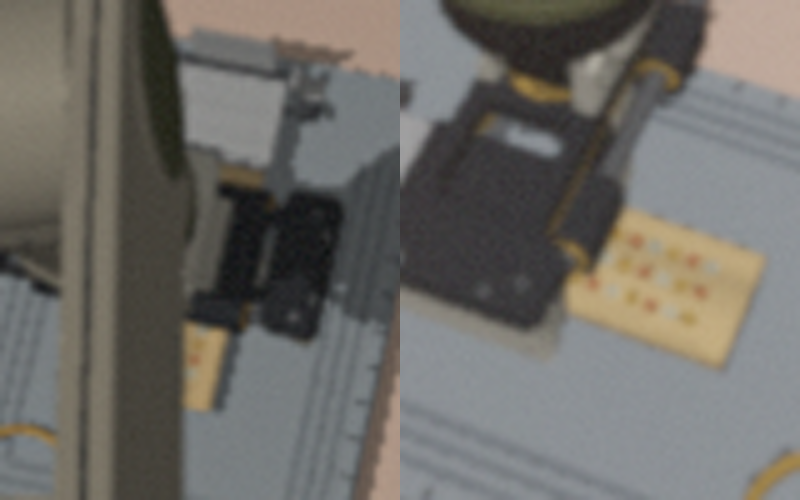

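```bash
python3 - <<'E'
from h import *
sp=np.array([[365,258],[322,366]])/5+[270,250]-.4
print("side tail",w2b(onz("side",sp,.029))*1000)
tp=np.array([[211,410]])/5+[205,150]-.4
print("top tail R",w2b(onz("top",tp,.029))*1000)
E
```

```text
side tail [[-51.58258131 -21.73106078]
 [-52.46108676  27.26386373]]
top tail R [[-50.8308495  -26.48794219]]
```

The tail is at -52 mm against TCP +20 mm. That is the same offset as before, so the card has not slipped and its nose is about 16 mm past the lip. I continue gently until the force rises.

apply_moves(plan=[0.3,-1,0,-0.3,0,0.3,-2,0,-0.3,0,0.3,-3,0,-0.3,0])

```text
time_s: 11.7
ee_pos: [0.5352, 0.1256, 0.0258]
tcp_rot: [0.09, 0.996, -0.0, -0.002]
ft_force: [-8.0, 1.8, 6.5]
finger_gap: 0.0492
```

apply_moves(plan=[0.3,-1,0,0,0,0.3,-2,0,0,0])

```text
time_s: 11.9
ee_pos: [0.5372, 0.1252, 0.0258]
tcp_rot: [0.09, 0.996, -0.0, -0.002]
ft_force: [-8.3, 1.8, 7.1]
finger_gap: 0.0491
```

apply_moves(plan=[0.3,-1,0,0,0,0.3,-2,0,0,0])

```text
time_s: 12.1
ee_pos: [0.5391, 0.1248, 0.0258]
tcp_rot: [0.09, 0.996, -0.0, -0.002]
ft_force: [-8.4, 2.5, 6.2]
finger_gap: 0.0493
```

apply_moves(plan=[0.3,-1,0,0,0])

```text
time_s: 12.2
ee_pos: [0.5401, 0.1246, 0.0258]
tcp_rot: [0.09, 0.996, -0.0, -0.002]
ft_force: [-8.6, 0.7, 5.6]
finger_gap: 0.0492
```

apply_moves(plan=[0.3,-1,0,0,0,0.3,-1,0,0,0])

```text
time_s: 12.4
ee_pos: [0.5413, 0.1244, 0.0258]
tcp_rot: [0.09, 0.996, -0.0, -0.002]
ft_force: [-7.4, 0.8, 5.5]
finger_gap: 0.0489
```

apply_moves(plan=[0.3,-1,0,0,0,0.3,-1,0,0,0])

```text
time_s: 12.6
ee_pos: [0.5423, 0.1242, 0.0258]
tcp_rot: [0.09, 0.996, -0.0, -0.002]
ft_force: [-7.0, 1.0, 5.6]
finger_gap: 0.0495
```

apply_moves(plan=[0.3,-1,0,0,0,0.3,-1,0,0,0])

```text
time_s: 12.8
ee_pos: [0.5433, 0.124, 0.0259]
tcp_rot: [0.09, 0.996, -0.0, -0.002]
ft_force: [-7.9, 1.1, 4.9]
finger_gap: 0.0489
```

apply_moves(plan=[0.3,-1,0,0,0,0.3,-1,0,0,0])

```text
time_s: 13.0
ee_pos: [0.5442, 0.1238, 0.0258]
tcp_rot: [0.09, 0.996, -0.0, -0.002]
ft_force: [-7.1, 1.5, 4.5]
finger_gap: 0.0492
```

apply_moves(plan=[0.3,-1,0,0,0,0.3,-1,0,0,0])

```text
time_s: 13.2
ee_pos: [0.5452, 0.1237, 0.0258]
tcp_rot: [0.09, 0.996, -0.0, -0.002]
ft_force: [-7.7, 1.9, 5.9]
finger_gap: 0.0489
```

apply_moves(plan=[0.3,-1,0,0,0,0.3,-1,0,0,0])

```text
time_s: 13.4
ee_pos: [0.5462, 0.1235, 0.0258]
tcp_rot: [0.09, 0.996, -0.0, -0.002]
ft_force: [-7.3, 1.5, 5.2]
finger_gap: 0.0489
```

apply_moves(plan=[0.3,-1,0,0,0,0.3,-1,0,0,0])

```text
time_s: 13.6
ee_pos: [0.5472, 0.1233, 0.0259]
tcp_rot: [0.09, 0.996, -0.0, -0.002]
ft_force: [-7.8, 1.4, 4.5]
finger_gap: 0.0493
```

apply_moves(plan=[0.3,-1,0,0,0,0.3,-1,0,0,0])

```text
time_s: 13.8
ee_pos: [0.5482, 0.1231, 0.0258]
tcp_rot: [0.09, 0.996, -0.0, -0.002]
ft_force: [-7.4, 1.5, 5.0]
finger_gap: 0.0493
```

apply_moves(plan=[0.3,-1,0,0,0,0.3,-1,0,0,0])

```text
time_s: 14.0
ee_pos: [0.5492, 0.123, 0.0258]
tcp_rot: [0.09, 0.996, -0.0, -0.002]
ft_force: [-7.1, 0.9, 6.5]
finger_gap: 0.0494
```

apply_moves(plan=[0.3,-1,0,0,0,0.3,-1,0,0,0])

```text
time_s: 14.2
ee_pos: [0.55, 0.1228, 0.0258]
tcp_rot: [0.09, 0.996, -0.0, -0.002]
ft_force: [-7.6, 1.0, 6.3]
finger_gap: 0.0494
```

apply_moves(plan=[0.3,-1,0,0,0,0.3,-1,0,0,0])

```text
time_s: 14.4
ee_pos: [0.5501, 0.1228, 0.0258]
tcp_rot: [0.09, 0.996, -0.0, -0.003]
ft_force: [-12.9, 1.5, 10.5]
finger_gap: 0.0491
```

The TCP stalls and the force jumps from 7.5 to 13 N, so this is the stop. I press slightly more and hold.

apply_moves(plan=[0.3,-0.6,0,0,0,0.3,-0.6,0,0,0,0.3,-0.6,0,0,0])

```text
time_s: 14.7
ee_pos: [0.5501, 0.1228, 0.0258]
tcp_rot: [0.09, 0.996, -0.0, -0.003]
ft_force: [-15.5, 1.3, 13.4]
finger_gap: 0.0493
```

```bash
python3 - <<'E'
from h import *
for n in("side","top"): cv2.imwrite(f"pics/{n}8.png",capture(n)[:,:,::-1])
t=cv2.imread("pics/top8.png");s=cv2.imread("pics/side8.png")
a=cv2.resize(t[150:250,205:285],None,fx=5,fy=5,interpolation=2);b=cv2.resize(s[250:350,250:330],None,fx=5,fy=5,interpolation=2)
cv2.imwrite("pics/k1.png",np.hstack([a,b]))
togo(b2w(.03,0,.026),79.7);print(w2b(get_state()["ee_pos"])*1000, get_state()["wrist_torque"])
E
```

```text
t 14.8 tcp [0.5501 0.1228 0.0258] yang 79.71 shift [ 8.8 -0.7 -0.2] twist 0.00021631104238834618 F [-16.1   1.   12.7] gap 0.0494
[[38.75363088  0.74638476]] [0.48961058 2.84321401 0.00971113]
```

View pics/k1.png

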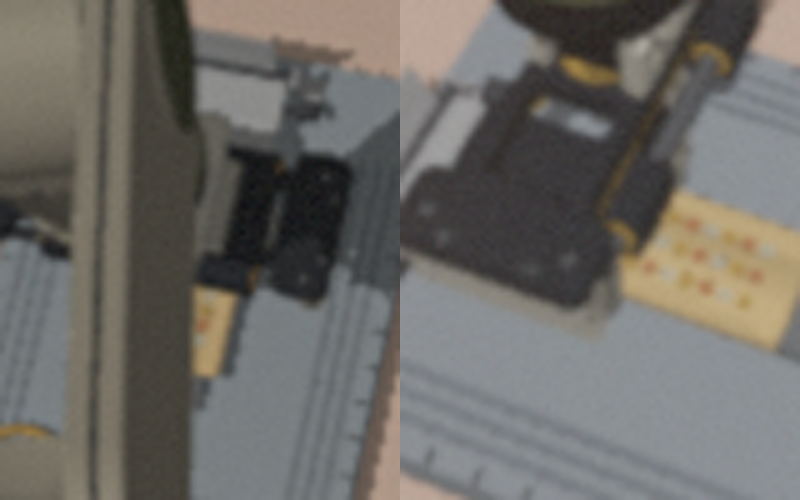

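```bash
python3 - <<'E'
from h import *
ears=np.array([[208,103],[332,125]])/4+[185,140]-.4
print("ears",w2b(onz("top",ears,.034))*1000)
es=np.array([[246,92],[142,265]])/5+[220,250]-.4
print("ears side",w2b(onz("side",es,.034))*1000)
sp=np.array([[380,345]])/5+[250,250]-.4
print("side tail L",w2b(onz("side",sp,.029))*1000)
tp=np.array([[218,377]])/5+[205,150]-.4
print("top tail R",w2b(onz("top",tp,.029))*1000)
E
```

```text
ears [[121.21251491  41.59228536]
 [122.42848414 -46.00222485]]
ears side [[118.28395424 -34.69198167]
 [117.03459573  53.01983254]]
side tail L [[-34.61417171  25.19374112]]
top tail R [[-32.72730359 -26.20646996]]
```

apply_moves(plan=[0.3,0.4,0,-0.5,0,0.3,0.8,0,-1,0,0.3,0.8,0,-1,0])

```text
time_s: 15.1
ee_pos: [0.55, 0.1228, 0.0259]
tcp_rot: [0.09, 0.996, -0.0, -0.002]
ft_force: [-6.8, 2.2, 0.0]
finger_gap: 0.0489
```

The ears at about 117–122 mm fit a nose at about 116 mm against the stop face. I've unloaded the press, so I open and lift.

apply_moves(plan=[1,0,0,0,0,1,0,0,0,0,1,0,0,0,0,1,0,0,0,0,1,0,0,0,0])

```text
time_s: 15.6
ee_pos: [0.5528, 0.1224, 0.0277]
tcp_rot: [0.09, 0.996, 0.0, 0.0]
ft_force: [-0.9, -0.1, -0.2]
finger_gap: 0.0846
```

apply_moves(plan=[1,0,0,0,0,1,0,0,0,0,1,0,0,-10,0,1,0,0,-40,0,1,0,0,-80,0])

```text
time_s: 16.1
ee_pos: [0.5506, 0.1223, 0.1069]
tcp_rot: [0.09, 0.996, -0.0, -0.002]
ft_force: [0.8, 0.4, -0.6]
finger_gap: 0.0934
```

apply_moves(plan=[1,0,0,-45,0,1,50,-40,-80,0,1,80,-85,-90,0,1,80,-130,-90,0,1,80,-170,-90,0])

```text
time_s: 16.6
ee_pos: [0.4444, -0.0244, 0.1996]
tcp_rot: [0.089, 0.996, -0.0, 0.002]
ft_force: [1.1, -0.9, -0.0]
finger_gap: 0.0931
```

apply_moves(plan=[1,0,-45,0,0,1,0,-90,0,0,1,0,-135,0,0,1,0,-135,0,0])

```text
time_s: 17.0
ee_pos: [0.4198, -0.1613, 0.1984]
tcp_rot: [0.093, 0.996, -0.001, 0.0]
ft_force: [0.1, 0.8, -0.3]
finger_gap: 0.093
```

```bash
python3 - <<'E'
from h import *
for n in("side","top"): cv2.imwrite(f"pics/{n}9.png",capture(n)[:,:,::-1])
t=cv2.imread("pics/top9.png");s=cv2.imread("pics/side9.png")
crop(t,185,140,305,280,4,"pics/l1.png");crop(s,220,240,410,385,4,"pics/l2.png")
togo(b2w(.03,0,.026),79.7)
E
```

```text
t 17.1 tcp [ 0.4207 -0.1574  0.198 ] yang 79.52 shift [-67.3 298.3 172.1] twist -0.0030940952992289474 F [-0.2  0.7  0.2] gap 0.0932
```

View pics/top9.png

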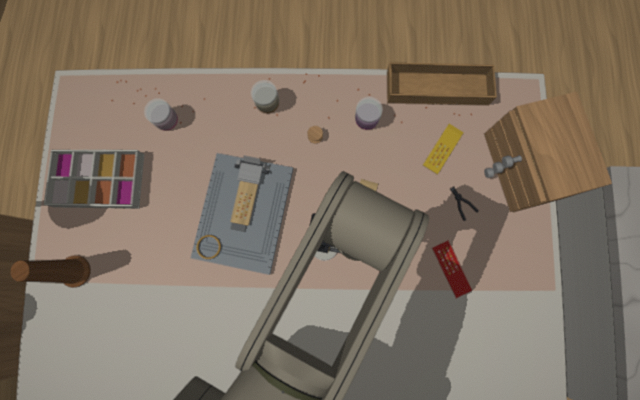

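View pics/l2.png

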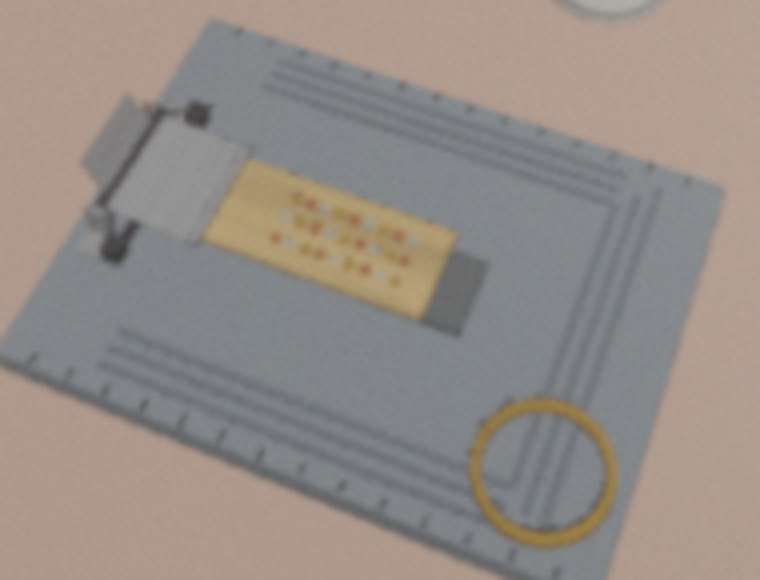

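View pics/l1.png

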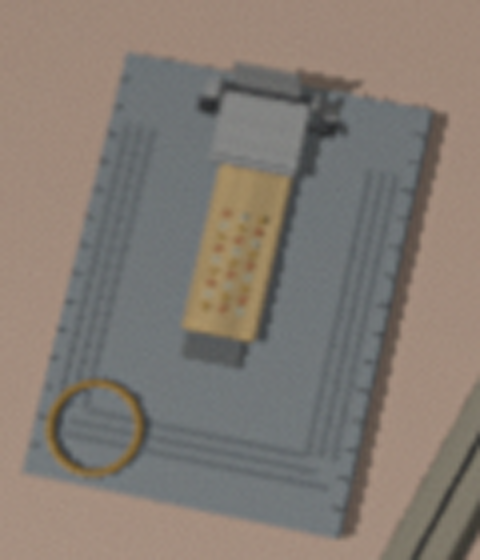

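```bash
python3 - <<'E'
from h import *
sp=np.array([[457,230],[421,321],[252,159],[203,241]])/4+[220,240]-.4
print("side card",w2b(onz("side",sp,.029))*1000)
bp=np.array([[488,262],[461,336]])/4+[220,240]-.4
print("side bed end",w2b(onz("side",bp,.024))*1000)
tp=np.array([[184,327],[253,341],[294,178],[217,163]])/4+[185,140]-.4
print("top card",w2b(onz("top",tp,.029))*1000)
bp=np.array([[182,357],[243,367]])/4+[185,140]-.4
print("top bed end",w2b(onz("top",bp,.024))*1000)
a=cv2.imread("pics/top0.png").astype(int);
E
```

```text
side card [[-32.34429622 -23.871209  ]
 [-34.26737599  28.10683002]
 [ 80.59410323 -23.16689224]
 [ 81.44016982  28.7712295 ]]
side bed end [[-51.85785016 -15.72810249]
 [-53.65158928  25.73076854]]
top card [[-32.47283763  22.98737075]
 [-32.51781699 -25.18472837]
 [ 82.12139547 -27.56041616]
 [ 82.14888663  26.9731024 ]]
top bed end [[-52.2771085   20.90448476]
 [-50.69571537 -21.39890573]]
```

The card's tail is at -33 mm, unchanged since the stop contact. The centre offset is about -0.5 mm (top) and -3 mm (side), and yaw is under 1°. The bangle and spool have not moved and the arm is clear, so I hand in.

```bash
python3 -c "
from plant import *
print(hand_in()); print(get_state()['time_s'])"
```

```text
the job is handed in; nothing more can be done
None
the job is handed in; nothing more can be done
```

The long plywood card is on the card bed with its bevelled nose under the clip and up against the stop. It is released, and I handed the job in at about 17 s; the hand-in gave no verdict.

I gripped the card across its middle, lowered it until it touched the bed, and slid it in about 1 mm at a time. Going under the clip took a wrist force of about 18 N, and sliding on took about 7.5 N. At the stop the tool stalled and the force rose to about 16 N, which I held for about 0.3 s. I then eased the press, opened the gripper and lifted clear.

**Last checks in both pictures:**
- **Position:** the card's tail had not moved on release, so the nose is still about 116–117 mm along the board. The ears fit a stop there, but the nose itself is hidden under the clip, so it was not seen directly.
- **Straightness and flatness:** the card is less than about 1° off straight. It looks flat on the bed, judged by eye only.
- **Other things:** bangle, spool and pliers look unmoved, and the robot is clear of the board. The arm hid most of the jar lid and short card in the last top view, so I could not check those fully.

**Disagreement:** the cameras differ by 2–5 mm sideways. The top view puts the card about 0.5 mm off the bed's centre line and the side view about 3 mm. Both are inside the 8 mm allowed. I trusted the top view because it matched where the gripper closed on the card.

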